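Vent the weight chamber and crack its lid

TASK

The reference weights are stored under vacuum in the small chamber with the clear lid. Press the red relief-valve plunger down to its stop so that the gauge needle swings to the green mark, and let it spring back; then take the lid by its black bar handle, pull it free of the sticking seal without letting it fly open, and hold the front edge about 25 mm up so that the weights come slowly to room air. Finish still holding the lid ajar by the bar, and leave the tools and the weight around the chamber undisturbed.

Things in the scene. Friction and masses are not known exactly. Their poses are not given: they have to be found in the camera images.
- chamber: Vacuum chamber: aluminium box fixed on the bench, 196 x 168 mm, with a 14 mm clear lid (top 107.5 mm above the bench) on a black seal. A grey valve block on its right (-y) side, 72 mm high, reaches to y = -151 mm and carries gauge (in front, top at 108 mm) and relief valve. Origin: centre of the box's footprint at bench height; +x to the hinge at the rear, -x to the handle side, z up.
- plunger_top (a point): Centre of the top of the relief valve's red mushroom head, 32 mm wide, 116 mm above the bench when up, at chamber x = +18, y = -122 mm (37 mm beside the lid's edge). Press it straight down.
- plunger (a joint): Travel of the plunger in m: 0 up, 0.010 at its hard stop. A spring pushes it back: about 3 N at the start, 9 N just before the stop, so press with 12 N or more. The vacuum is let out only over the last few mm.
- gauge (a joint): Turn of the gauge's red needle in rad: 0 at full vacuum (needle to the left), about 2.4 at the green mark (no vacuum). The needle stays where the venting has brought it. While there is vacuum the lid cannot be lifted at all.
- bar (a point): Middle of the lid's black round bar handle, 10 mm thick, 110 mm long, on two posts, running along the lid's y; 143 mm above the bench when shut, 68 mm in front of the chamber's centre. 30 mm free under the bar, free on both sides. Pinch it from above across the bar; it turns between the pads only against their friction, so tilt the tool with the lid or expect to pull harder.
- lid: The clear acrylic lid with its bar, 206 x 170 x 14 mm. Origin: on the hinge axis (same point as hinge_line); axes as the chamber's when shut: -x to the front, y along the hinge.
- hinge_line (a point): Middle of the lid's hinge axis, at the rear of the chamber: 104 mm behind its centre, 96 mm above the bench; the axis runs along the chamber's y. The bar lies 172 mm in front of it and 47 mm above it.
- front_edge (a point): Middle of the lower front edge of the lid, 208 mm in front of the hinge line, 93.5 mm above the bench when shut.
- lid_angle (a joint): Lid angle in rad: 0 shut, grows as the front rises (0.12 rad: front edge 25 mm up). Free hinge; the lid (about 0.65 kg) falls shut when let go. With the vacuum gone the seal still sticks: a free upward pull of 11 to 16 N in all at the bar breaks it, fading over the first 5 mm; then only the lid's weight, 3 to 6 N at the bar, is left. Once broken it does not stick again.
- blower: Black rubber dust blower, 58 mm wide, 92 mm tall, standing to the left of the chamber's front; leave alone.
- dust_brush: Dust brush with wooden handle, 133 mm long, 22 mm high, lying to the left; leave alone.
- tweezers: Weight tweezers, 153 mm long, 10 mm high, lying in front of the chamber; leave alone.
- weight_1kg: Calibration weight with a knob, 48 mm wide, 64 mm tall, standing to the right of the valve block; leave alone.

How it is judged:
On the way, in this order (a step that is already met when the one before it is completed fails the run):
1. the plunger is pressed to its stop and the gauge needle has come to the green mark, the lid still shut (value of joint plunger above 0.009 m and value of joint gauge above 1.8 rad and value of joint lid_angle below 0.02 rad), for 0.1 s.
2. the plunger has sprung back and the lid is pulled free of its seal by the bar (value of joint plunger below 0.002 m and value of joint lid_angle above 0.05 rad and contact force between the fingers and lid above 1 N and distance between the grasp point and bar below 0.04 m), for 0.1 s.
At the end, for the whole second after the job is handed in: The gripper holds the bar and the lid is at rest with its front edge 15 to 41 mm up (0.07 to 0.20 rad), the plunger is up again (within 2 mm), the gauge shows no vacuum, and blower, brush, tweezers and 1 kg weight are within 20 mm of where they stood (value of joint lid_angle between 0.07 and 0.2 rad and velocity of joint lid_angle between -0.05 and 0.05 rad/s and distance between the grasp point and bar below 0.04 m and contact force between the fingers and lid above 1 N and value of joint plunger below 0.002 m and value of joint gauge above 1.8 rad and distance of each of blower, dust_brush, tweezers, weight_1kg from where it was at the start of the episode below 0.02 m); the arm keeps its last pose, push and grip.
It fails at once if the lid flies open (front edge more than 65 mm up) (value of joint lid_angle above 0.32 rad).
It fails at once if a bystander is knocked over or pushed away (distance of any of blower, dust_brush, tweezers, weight_1kg from where it was at the start of the episode above 0.03 m).
It also fails if it takes over 38 s, if anything falls off the work surface, if the arm or the gripper's body presses on something with over 40 N, if the wrist force passes 120 N, or if a joint passes its speed limit or range.

ROBOT

A 7-joint arm with a two-finger parallel gripper is mounted at the origin on a cart in front of the work surface, level with it; the furniture and walls round the work are solid. World frame = base frame: x ahead of the robot, y to its left, z up, the work surface at z = 0. Lengths are in m, angles in rad, forces in N, time in s.
With the tool pointing down it reaches from about 0.4 to 0.875 m from the base axis. Payload 19.3 kg.
Tool frame: the origin (TCP) lies on the centre line of the jaws, within the pads' length; the fingertips stand 8 mm ahead of it and the grasp point (between the pads) lies 11 mm behind it; z points along the fingers, y is the line along which they close (so a half turn about z gives the same grasp; the last joint's range is limited). The gripper opens to 85 mm and grips with 20 to 120 N. Pads are 22 mm wide; open, the fingers measure 114 mm over their backs; the gripper's body (76 mm by 85 mm) begins 54 mm behind the grasp point. The pads swing forward as they close: fully open they stand 13 mm farther back than shut.
Start: joints at [-1.274, 0.521, -0.036, 1.599, 0.021, 1.021, -0.113], TCP at [0.224, 0.583, 0.209] pointing down, gripper open.
Joint ranges: [-2.91, 2.91], [-0.3, 2.13], [-1.5, 1.42], [0.17, 2.43], [-1.26, 4.41], [0.16, 1.93], [-2.52, 2.52]. Speed limits (rad/s): [1.89, 1.89, 2.39, 2.39, 3.01, 3.01, 3.01].

INTERFACE

Orientations are given as [roll, pitch, yaw] about the fixed x, y, z axes, in that order (R = Rz(yaw) Ry(pitch) Rx(roll)).
In Python, from workcell import status, grab_frame, camera_params, bot, search_frame, silhouettes gives the robot as it stands.
- The arm moves only by the shell command python3 -m creep 'ROWS' [FORCE]. ROWS is JSON, a list of rows, each a list of 5 numbers: the shift along the tool's x, y, z in units of 60 mm (1.0 is 60 mm), then the turn about the tool's z in units of 8 degrees (1.0 is 8 degrees), then the opening, from 0 (shut) to 1 (fully open). In form: [[x, y, z, twist, hand], ...]. A call has 1 to 5 rows; each row is the pose to reach, as a shift and turn from the pose commanded when the call began, along the tool's axes at that moment; what a row does not reach only later rows make up. A row lasts 1/8 s, in which the tool goes at most 62.5 mm and 10.7 degrees, less where a joint would pass 70% of its speed; a pose out of reach is approached as far as the arm can. A call with a gripper value outside its range is refused whole. The fingers move at their own pace and stop on an object; FORCE is the grip in N (left out, the last holds). Time passes only in rows, so rows that repeat a pose let the fingers close. It gives the time, the measured TCP pose, the force, the opening and the grip force at its end, in the units of the state.
- status.observe(): the state, without advancing time (a new reading comes with each control period).
- grab_frame(name): name is "scene" or "top"; returns the picture (384x512x3 uint8, blue, green, red); there is no depth.
- camera_params(name): a dict with "K" (3x3 intrinsics, pixels), "k1" (the pictures are not rectified: a ray, as slopes to the right and down, at radius r is drawn at 1 + k1 r^2 times it, then the intrinsics apply), "rvec" (rotation vector, rad) and "tvec" (3), from world to camera coordinates, as OpenCV has them. Camera axes: x right, y down, z forward; pixel columns grow to the right and rows downward; lengths in m; the calibration is good to about 2 mm. A picture is of the moment at which its call begins. camera_params takes no time and is no camera call.
- bot.job_done(): hands the job in; it is judged then, once.
Trained networks look in the newest picture that a camera, given by its name, has taken for a name from the list of things; names that differ only in an ending like _2 or _b are one class to them, and where a whole thing is asked for, a point or a joint stands for the part that bears it (a point fixed in the world has none). Each returns a list of dicts, best first, with "p" (0 to 1); they miss things now and then, are a little off and sometimes report something else, mostly with a low value. They report only what shows in the picture. A call takes as long as a camera call.
- search_frame(camera, name): "extent" ([left, top, right, bottom] as shares, 0 to 1, of the picture: columns of its width, rows of its height, round what is visible of it).
- silhouettes(camera, name): "mask" (384x512 bool, what is visible of it) and "extent" ([left, top, right, bottom] as shares, 0 to 1, of the picture: columns of its width, rows of its height, round what is visible of it).
The state is a dict: "clock": time; "qpos": joint angles; "qd": joint speeds; "joint_efforts": joint torques, N m; "position": TCP position; "tool_rot": TCP orientation; "force": force on the tool from outside, world axes, zero at the start; "moment": the same for the moment, N m; "grip_width": finger opening in m; "finger_force": force on a finger pad.
Only numpy, scipy, OpenCV 4.12 (cv2) and the standard library are available. Lean on these libraries where they do the work, as an engineer would, in place of code of your own. Each camera call takes 0.05 s, during which the arm holds its last target. There are 200 camera calls.

## Working session

There is one attempt and no reset: what is moved stays moved. The work goes in short steps, Python scripts to look and compute and a shell command to move; the robot and the scene stay as the last step left them, time stands still between calls to the robot, and variables do not carry over. Pictures are saved under pics/ and viewed, at most 10 in all, crops included, and the job is handed in when it is done.

```bash
mkdir -p pics; cat > h.py <<'E'
import numpy as np, cv2
from scipy.spatial.transform import Rotation as R
from workcell import status, grab_frame, camera_params, bot, search_frame, silhouettes
def cam(n):
    c=camera_params(n);K=np.array(c["K"],float);Rm=cv2.Rodrigues(np.array(c["rvec"],float))[0];t=np.array(c["tvec"],float).ravel()
    return K,float(c["k1"]),Rm,t
def proj(n,P):
    K,k,Rm,t=cam(n);X=np.atleast_2d(P)@Rm.T+t;s=X[:,:2]/X[:,2:]
    s=s*(1+k*(s**2).sum(1,keepdims=True));return s@K[:2,:2].T+K[:2,2]
def unproj(n,uv,z):
    K,k,Rm,t=cam(n);d=np.linalg.solve(K,[uv[0],uv[1],1])[:2];s=d.copy()
    for _ in range(30): s=d/(1+k*(s@s))
    w=Rm.T@np.r_[s,1];c=-Rm.T@t
    return c+w*(z-c[2])/w[2]
E
cat > a.py <<'E'
from h import *
s=status.observe();print({k:np.round(v,3).tolist() for k,v in s.items()})
for n in("scene","top"):
    im=grab_frame(n);cv2.imwrite(f"pics/{n}0.png",im)
    K,k,Rm,t=cam(n);print(n,np.round(-Rm.T@t,3),K[0,0],k,Rm[2].round(2))
    for o in("chamber","lid","plunger_top","bar","gauge","weight_1kg","tweezers"):
        r=search_frame(n,o);print(o,[(round(d["p"],2),(np.array(d["extent"])*[512,384,512,384]).round(1).tolist()) for d in r[:2]])
E
python3 a.py
```

```text
{'clock': 0.0, 'qpos': [-1.274, 0.522, -0.036, 1.6, 0.021, 1.021, -0.113], 'qd': [0.003, 0.001, -0.002, 0.002, -0.001, 0.0, 0.0], 'joint_efforts': [-0.0, -92.711, 1.98, -36.994, 0.018, 0.008, 0.0], 'position': [0.224, 0.583, 0.209], 'tool_rot': [-3.14, 0.0, 2.775], 'force': [0.581, -0.71, -0.121], 'moment': [-0.071, 0.004, -0.055], 'finger_force': 0.0, 'grip_width': 0.086}
scene [1.015 0.236 0.894] 363.3464965106198 -0.03607275076212281 [-0.51 -0.28 -0.82]
chamber [(0.62, [136.8, 173.3, 157.3, 197.0]), (0.59, [160.4, 140.6, 250.2, 222.0])]
lid [(0.85, [177.3, 140.5, 249.0, 205.5])]
plunger_top []
bar []
gauge [(0.43, [173.4, 142.2, 250.9, 208.4])]
weight_1kg [(0.69, [137.6, 174.3, 158.6, 195.6])]
tweezers [(0.36, [174.1, 138.0, 252.4, 207.9])]
top [ 0.398 -0.044  1.083] 416.94671773047537 -0.14911547036793285 [ 0.14  0.03 -0.99]
chamber [(0.97, [273.1, 148.3, 384.8, 254.0])]
lid [(0.56, [271.2, 149.7, 368.3, 251.6])]
plunger_top [(0.43, [361.6, 167.2, 372.3, 180.8])]
bar [(0.97, [272.9, 149.6, 370.4, 256.8])]
gauge []
weight_1kg []
tweezers [(0.55, [297.0, 262.0, 301.6, 262.3]), (0.5, [357.7, 168.2, 373.5, 180.5])]
```

View pics/scene0.png

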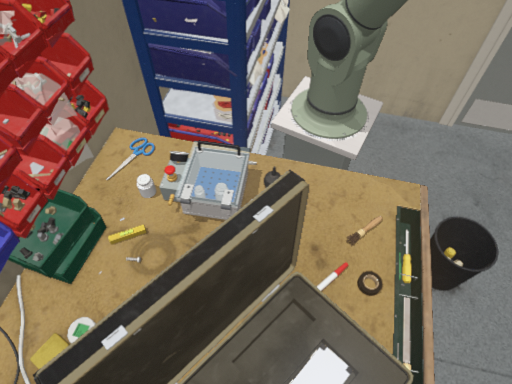

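View pics/top0.png

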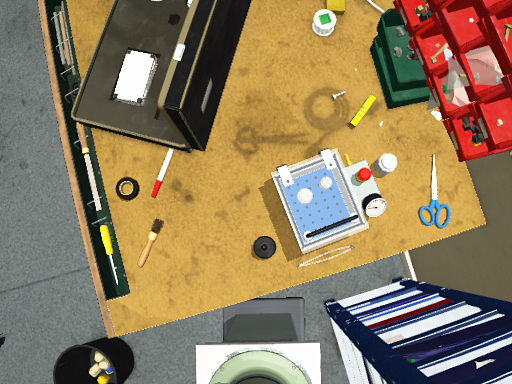

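The top view shows the chamber around (320,200). The bar runs from (306,235) to (357,217), the red plunger is at (364,174), the gauge at (375,205) and the weight at (387,162). I'll enlarge both views to get exact pixels.

```bash
python3 - <<'E'
from h import *
a=cv2.imread("pics/top0.png")[140:275,255:405];b=cv2.imread("pics/scene0.png")[135:225,130:280]
cv2.imwrite("pics/c.png",np.vstack([cv2.resize(a,None,fx=4,fy=4,interpolation=2)])) 
cv2.imwrite("pics/d.png",cv2.resize(b,None,fx=5,fy=5,interpolation=2))
print(proj("top",[.224,.583,.209]),proj("scene",[.224,.583,.209]),proj("top",[[0,0,0],[.5,0,0]]))
E
```

```text
[[ -4.24737962 326.1759773 ]] [[532.22091815 180.27763151]] [[258.22045836 401.5750791 ]
 [252.9504744  207.23391226]]
```

View pics/c.png

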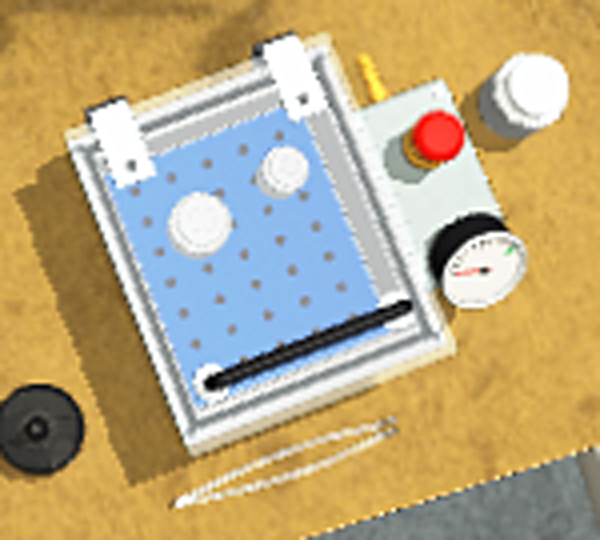

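View pics/d.png

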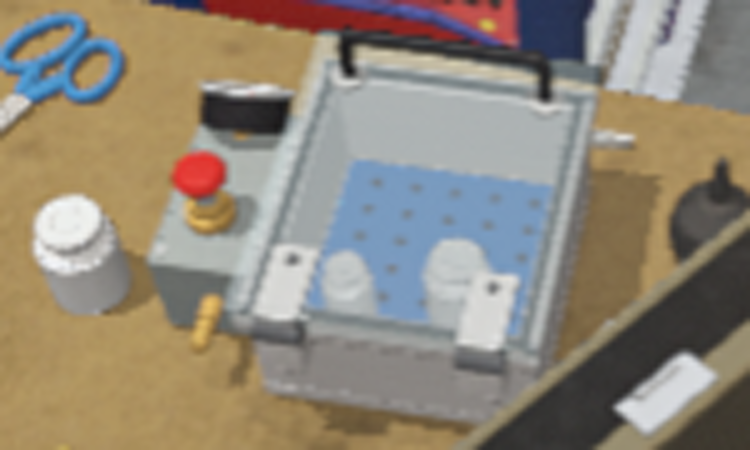

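The crops give these full-frame pixels. In the top view: bar ends (307.3,235.5) and (356.5,216.6), red cap centre (364.3,173.8). In the scene view: cap (169.6,169.5), bar ends (198.7,142.3) and (239.3,146.7). Next I fit the chamber pose.

```bash
cat >> h.py <<'E'
def c2w(p,P):
    c,s=np.cos(p[2]),np.sin(p[2]);P=np.atleast_2d(P);return np.c_[p[0]+c*P[:,0]-s*P[:,1],p[1]+s*P[:,0]+c*P[:,1],P[:,2]]
E
cat > b.py <<'E'
from h import *
from scipy.optimize import least_squares
P=np.array([[-.068,.051,.143],[-.068,-.051,.143],[.018,-.122,.116]])
T=np.array([[307.3,235.5],[356.5,216.6],[364.3,173.8]]);S=np.array([[239.3,146.7],[198.7,142.3],[169.6,169.5]])
f=lambda p:np.r_[(proj("top",c2w(p,P))-T).ravel(),(proj("scene",c2w(p,P))-S).ravel()]
r=least_squares(f,[.5,-.15,-.3]);print(r.x.round(4),r.fun.round(1))
p=r.x;np.save("p.npy",p)
print("plunger,bar,hinge",c2w(p,[[.018,-.122,.116],[-.068,0,.143],[.104,0,.096]]).round(4))
for o,z in(("weight_1kg",.06),("blower",.09),("tweezers",.005)):
  d=silhouettes("top",o)[:1];print(o,[(x["p"],unproj("top",np.array(np.nonzero(x["mask"])).mean(1)[::-1],z).round(3)) for x in d])
print("weight",unproj("top",(387.5,162),.06),"blower",unproj("top",(264.3,246.5),.08))
s=status.observe();Rt=R.from_euler("xyz",s["tool_rot"]).as_matrix();print(Rt.round(3),s["clock"])
E
python3 b.py
```

```text
[ 0.5036 -0.1591  0.3421] [ 3.4 -1.6 -4.   0.6 -0.6 -0.7 -2.7 -0.9  2.4 -0.7  0.3 -1.6]
plunger,bar,hinge [[ 0.5615 -0.268   0.116 ]
 [ 0.4396 -0.1819  0.143 ]
 [ 0.6016 -0.1242  0.096 ]]
weight_1kg [(0.77, array([ 0.593, -0.338,  0.06 ]))]
blower [(0.81, array([ 0.397, -0.028,  0.09 ]))]
tweezers [(0.22, array([ 0.512, -0.173,  0.005]))]
weight [ 0.59734991 -0.34344413  0.06      ] blower [ 0.3974146  -0.02788948  0.08      ]
[[-0.933  0.359 -0.   ]
 [ 0.359  0.933  0.   ]
 [ 0.     0.    -1.   ]] 0.95
```

```bash
sed -i 's/\.051,\.143/.057,.143/g' b.py; python3 b.py | head -5
cat >> h.py <<'E'
def go(tgt,yawc=None):
    s=status.observe();Rt=R.from_euler("xyz",s["tool_rot"]).as_matrix();d=Rt.T@(np.array(tgt)-s["position"])/.06
    y=np.arctan2(Rt[1,1],Rt[0,1]);p=np.load("p.npy");tw=np.degrees((y-p[2]+np.pi/2)%np.pi-np.pi/2)/8
    print("t",round(s["clock"],2),"pos",np.round(s["position"],4),"units",d.round(3),"twist",tw.round(2),"F",np.round(s["force"],1),"grip",np.round([s["grip_width"],s["finger_force"]],3))
E
python3 -m creep '[[-6.1,-5.4,0,6.2,0],[-6.1,-5.4,0,6.2,0],[-6.1,-5.4,0,6.2,0],[-6.1,-5.4,0,6.2,0],[-6.1,-5.4,0,6.2,0]]'
python3 -c "
from h import *
go([.45,.15,.209]);go([.5615,-.268,.2])"
```

```text
[ 0.5037 -0.1592  0.3411] [ 1.  -0.7 -1.6 -0.3 -0.5 -0.7 -0.7 -0.6  0.3 -0.9  0.3 -1.7]
plunger,bar,hinge [[ 0.5614 -0.2681  0.116 ]
 [ 0.4396 -0.1819  0.143 ]
 [ 0.6017 -0.1244  0.096 ]]
weight_1kg [(0.77, array([ 0.593, -0.338,  0.06 ]))]
clock: 1.72
position: [0.369, 0.3044, 0.2095]
tool_rot: [3.141, -0.0, 1.904]
force: [0.1, 0.6, 0.3]
grip_width: 0.0001
finger_force: 0.0
t 1.73 pos [0.369  0.3044 0.2095] units [-2.874  0.434  0.007] twist -0.05 F [0.1 0.6 0.3] grip [0. 0.]
t 1.73 pos [0.369  0.3044 0.2095] units [-10.065  -0.09    0.153] twist -0.05 F [0.1 0.6 0.3] grip [0. 0.]
```

```bash

python3 -m creep '[[-5,0,0,0,0],[-5,0,0,0,0],[-5,0,0,0,0],[-5,0,0,0,0],[-5,0,0,0,0]]'
python3 -c "
from h import *
go([.5614,-.2681,.175])"
```

```text
clock: 2.35
position: [0.4684, 0.0208, 0.2095]
tool_rot: [3.141, 0.0, 1.908]
force: [-0.8, 0.4, -0.1]
grip_width: 0.0004
finger_force: 0.0
t 2.35 pos [0.4684 0.0208 0.2095] units [-5.056 -0.131  0.576] twist -0.03 F [-0.8  0.4 -0.1] grip [0. 0.]
```

```bash

python3 -m creep '[[-5.06,-0.13,0,0,0],[-5.06,-0.13,0,0,0],[-5.06,-0.13,0,0,0],[-5.06,-0.13,0,0,0],[-5.06,-0.13,0,0,0]]'
python3 -m creep '[[0,0,0.9,0,0],[0,0,0.9,0,0]]'
cat > e.py <<'E'
from h import *
import sys
go([.5614,-.2681,.128])
ims=[]
for n in("top","scene"):
    im=grab_frame(n);u,v=proj(n,c2w(np.load("p.npy"),[[-.0,-.06,.12]]))[0].astype(int)
    ims.append(cv2.resize(im[v-45:v+45,u-40:u+40],None,fx=5,fy=5,interpolation=2))
cv2.imwrite(sys.argv[1],np.hstack(ims))
E
python3 e.py pics/e1.png
```

```text
clock: 2.98
position: [0.5616, -0.2682, 0.2092]
tool_rot: [3.141, 0.0, 1.909]
force: [0.3, 0.5, 0.1]
grip_width: -0.0001
finger_force: 0.0
clock: 3.22
position: [0.5593, -0.2651, 0.1523]
tool_rot: [-3.137, -0.004, 1.909]
force: [-0.6, 1.3, -0.3]
grip_width: 0.0004
finger_force: 0.0
t 3.23 pos [ 0.5593 -0.2651  0.1523] units [-0.06   0.018  0.405] twist -0.02 F [-0.6  1.3 -0.3] grip [0. 0.]
```

View pics/e1.png

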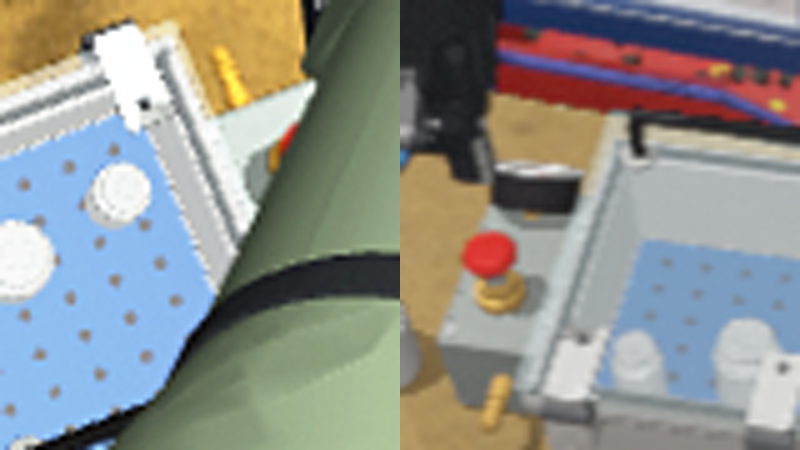

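The scene crop shows the closed fingertip just above and left of the red cap, with the tip at about (475,180) and the cap at (490,245). I'll compare that with the projected positions.

```bash
python3 - <<'E'
from h import *
p=np.load("p.npy");o=proj("scene",c2w(p,[[0,-.06,.12]]))[0].astype(int)-[40,45]
s=status.observe();q=np.array(s["position"])-[0,0,.008]
for P in(q,q+[.0,0,.03],[.5614,-.2681,.116]): print((proj("scene",P)[0]-o)*5+[400,0])
go([.5614,-.2681,.128])
E
```

```text
[482.55173997 207.87238401]
[472.17305184 170.6922513 ]
[489.44047791 244.03452233]
t 3.33 pos [ 0.5615 -0.2655  0.1563] units [-0.041 -0.016  0.472] twist -0.02 F [ 0.4  0.1 -0.1] grip [0. 0.]
```

```bash

python3 -m creep '[[-0.03,0,0.2,0,0],[-0.03,0,0.4,0,0],[-0.03,0,0.4,0,0],[-0.03,0,0.4,0,0]]'
python3 e.py pics/e2.png
```

```text
clock: 3.82
position: [0.5619, -0.2676, 0.1314]
tool_rot: [3.141, 0.0, 1.909]
force: [-1.2, 0.6, -0.1]
grip_width: -0.0001
finger_force: 0.0
t 3.83 pos [ 0.5619 -0.2676  0.1314] units [-0.005 -0.012  0.057] twist -0.02 F [-1.2  0.6 -0.1] grip [-0.  0.]
```

View pics/e2.png

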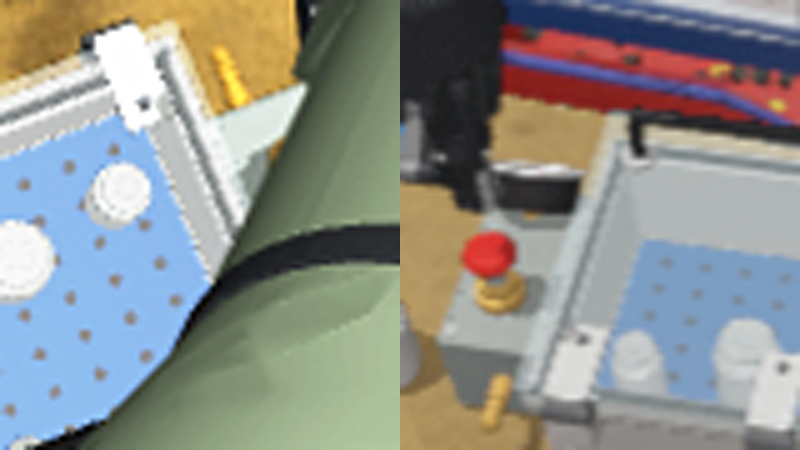

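The finger bottom is at about (475,205) and the cap at (490,250) in the scene crop. A small step down is safe because it stays above the gauge, and force will show whether the finger has made contact.

```bash

python3 -m creep '[[0,0,0.1,0,0],[0,0,0.2,0,0],[0,0,0.2,0,0],[0,0,0.2,0,0]]'
python3 -c "
from h import *
go([.5614,-.2681,.110]);im=grab_frame('scene');b=im[150:195,150:210];cv2.imwrite('pics/e3.png',cv2.resize(b,None,fx=10,fy=10,interpolation=2))
q=np.array(status.observe()['position']);print((proj('scene',[q-[0,0,.008],[.5614,-.2681,.116]])-[150,150])*10)"
```

```text
clock: 4.42
position: [0.5619, -0.2676, 0.1192]
tool_rot: [-3.142, 0.0, 1.909]
force: [-0.2, 1.4, -0.0]
grip_width: 0.0002
finger_force: 0.0
t 4.42 pos [ 0.5619 -0.2676  0.1192] units [-0.006 -0.01   0.153] twist -0.02 F [-0.2  1.4 -0. ] grip [0. 0.]
[[202.24759245 190.67841753]
 [198.88095583 178.06904466]]
```

View pics/e3.png

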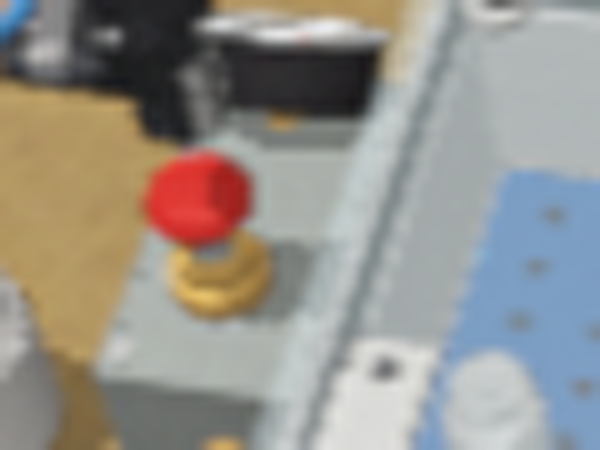

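There is no contact yet. The finger bottom is at about (185,138) and the cap top at (199,178). A finger shadow falls on the cap's right side at (225,185), so the finger is above the cap and its tips are higher than nominal. I'll creep down while watching force.

```bash

python3 -m creep '[[0,0,0.05,0,0],[0,0,0.1,0,0],[0,0,0.1,0,0]]' | egrep 'pos|force'
python3 -m creep '[[0,0,0.05,0,0],[0,0,0.1,0,0],[0,0,0.1,0,0]]'| egrep 'pos|force'
```

```text
position: [0.5617, -0.2675, 0.1129]
force: [1.0, -0.6, 0.5]
finger_force: 0.0
position: [0.5617, -0.2675, 0.1069]
force: [0.7, -0.6, -0.2]
finger_force: 0.0
```

```bash

python3 -m creep '[[0,0,0.04,0,0],[0,0,0.08,0,0],[0,0,0.08,0,0]]' | egrep 'pos|force'
python3 -c "
from h import *
im=grab_frame('scene');b=im[140:195,150:210];cv2.imwrite('pics/e4.png',cv2.resize(b,None,fx=10,fy=10,interpolation=2))
q=np.array(status.observe()['position']);print((proj('scene',[q-[0,0,.008],[.5614,-.2681,.116]])-[150,140])*10)"
```

```text
position: [0.5617, -0.2675, 0.1022]
force: [0.4, -0.5, -0.5]
finger_force: 0.0
[[213.38743791 328.61673533]
 [198.88095583 278.06904466]]
```

View pics/e4.png

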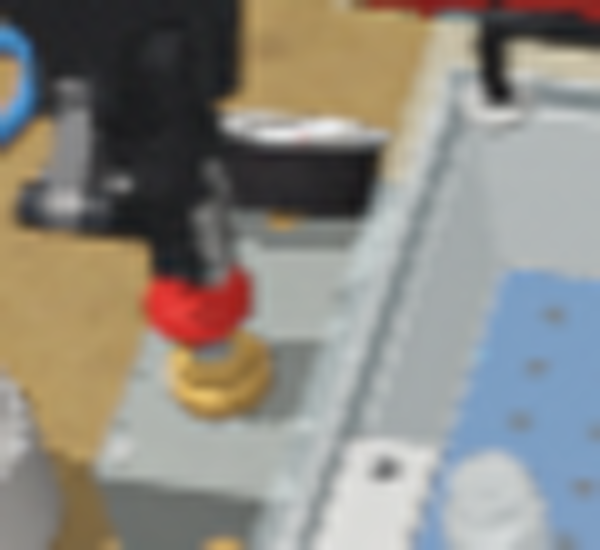

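The finger bottom is now at about (193,280), directly on the cap centre, so contact is imminent. Continuing down with force checks.

```bash

python3 -m creep '[[0,0,0.04,0,0],[0,0,0.08,0,0],[0,0,0.08,0,0]]' | egrep 'pos|force'
python3 -m creep '[[0,0,0.04,0,0],[0,0,0.08,0,0],[0,0,0.08,0,0]]' | egrep 'pos|force'
```

```text
position: [0.5617, -0.2675, 0.0973]
force: [-0.4, -0.6, 0.2]
finger_force: 0.0
position: [0.5619, -0.2676, 0.0928]
force: [-0.5, 0.4, 2.5]
finger_force: 1.7
```

```bash

python3 -m creep '[[0,0,0.05,0,0],[0,0,0.08,0,0],[0,0,0.08,0,0]]' | egrep 'pos|force'
python3 -m creep '[[0,0,0.05,0,0],[0,0,0.08,0,0],[0,0,0.08,0,0]]' | egrep 'pos|force'
```

```text
position: [0.5619, -0.2676, 0.088]
force: [-0.5, 0.4, 5.5]
finger_force: 2.8
position: [0.562, -0.2676, 0.0837]
force: [-3.0, 1.8, 12.9]
finger_force: 6.2
```

```bash

python3 -m creep '[[0,0,0.03,0,0],[0,0,0.06,0,0],[0,0,0.06,0,0],[0,0,0.06,0,0]]' | egrep 'pos|force|clock'
```

```text
clock: 7.65
position: [0.5622, -0.2677, 0.083]
force: [-19.1, 12.0, 64.1]
finger_force: 31.9
```

At the hard stop with 64 N. I'll ease off slightly and hold so it can vent.

```bash

python3 -m creep '[[0,0,-0.04,0,0],[0,0,-0.04,0,0],[0,0,-0.04,0,0],[0,0,-0.04,0,0],[0,0,-0.04,0,0]]' | egrep 'pos|force|clock'
python3 -m creep '[[0,0,0,0,0],[0,0,0,0,0],[0,0,0,0,0],[0,0,0,0,0]]' | egrep 'pos|force|clock'
```

```text
clock: 8.28
position: [0.5621, -0.2676, 0.0835]
force: [-8.3, 5.3, 28.5]
finger_force: 14.6
clock: 8.78
position: [0.5621, -0.2676, 0.0835]
force: [-8.0, 5.1, 29.9]
finger_force: 14.6
```

```bash

python3 -m creep '[[0,0,-0.6,0,0],[0,0,-1.6,0,0],[0,0,-1.9,0,0],[0,0,-1.9,0,0]]' | egrep 'pos|force|clock'
python3 -c "
from h import *
p=np.load('p.npy');b=c2w(p,[[-.068,0,.19]])[0];print(b);go(b)"
```

```text
clock: 9.28
position: [0.5623, -0.2676, 0.1968]
force: [0.1, 0.5, -0.6]
finger_force: 0.0
[ 0.43959535 -0.18193605  0.19      ]
t 9.28 pos [ 0.5623 -0.2676  0.1968] units [ 2.026 -1.455  0.109] twist -0.02 F [ 0.1  0.5 -0.6] grip [-0.  0.]
```

```bash

python3 -m creep '[[2.03,-1.45,0,0,0.5],[2.03,-1.45,0,0,0.5],[2.03,-1.45,0,0,0.5],[2.03,-1.45,0.5,0,0.5],[2.03,-1.45,0.5,0,0.5]]' 
python3 -c "
from h import *
p=np.load('p.npy');b=c2w(p,[[-.068,0,.15]])[0];go(b)
im=grab_frame('scene');t=grab_frame('top')
b=im[90:190,150:270];c=t[145:245,325:405]
cv2.imwrite('pics/f1.png',np.hstack([cv2.resize(b,None,fx=4,fy=4,interpolation=2),cv2.resize(c,None,fx=4,fy=4,interpolation=2)]))
q=np.array(status.observe()['position']);print((proj('scene',[q,q+[0,0,.022],*c2w(p,[[-.068,0,.143]])])-[150,90])*4)"
```

```text
clock: 9.9
position: [0.4379, -0.1809, 0.164]
tool_rot: [-3.138, -0.002, 1.909]
force: [0.2, -0.6, 1.0]
grip_width: 0.0426
finger_force: 0.0
t 9.9 pos [ 0.4379 -0.1809  0.164 ] units [-0.026  0.023  0.234] twist -0.02 F [ 0.2 -0.6  1. ] grip [0.043 0.   ]
[[273.18233725 191.7869045 ]
 [270.87595485 169.0121485 ]
 [274.88384495 214.84629588]]
```

View pics/f1.png

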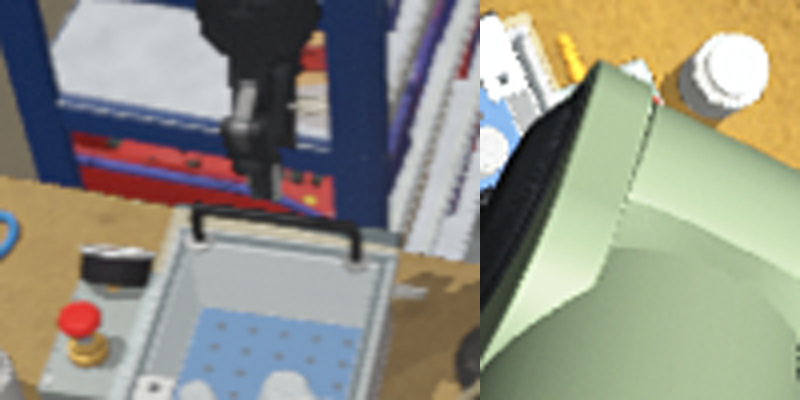

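The scene crop shows the open fingers above the bar: the near fingertip is at (262,197), the bar middle at (275,215), and the plunger is up again. Descending now. The tips are about 22 mm behind the nominal position, so I'm aiming for TCP z ≈ 0.110.

```bash

python3 -m creep '[[0,0,0,0,0.5],[0,0,0.3,0,0.5],[0,0,0.6,0,0.5],[0,0,0.8,0,0.5],[0,0,0.8,0,0.5]]' 
python3 -c "
from h import *
p=np.load('p.npy');b=c2w(p,[[-.068,0,.110]])[0];go(b)"
```

```text
clock: 10.62
position: [0.4391, -0.1816, 0.1177]
tool_rot: [-3.141, -0.0, 1.909]
force: [-0.3, 0.0, -0.9]
grip_width: 0.0426
finger_force: 0.0
t 10.62 pos [ 0.4391 -0.1816  0.1177] units [-0.008  0.005  0.129] twist -0.02 F [-0.3  0.  -0.9] grip [0.043 0.   ]
```

```bash

python3 -m creep '[[0,0,0.07,0,0.5],[0,0,0.13,0,0.5],[0,0,0.13,0,0.5]]' |egrep 'pos|force'
python3 -m creep '[[0,0,0,0,0],[0,0,0,0,0],[0,0,0,0,0],[0,0,0,0,0],[0,0,0,0,0]]' 30
```

```text
position: [0.4394, -0.1815, 0.1102]
force: [0.2, 0.2, 0.8]
finger_force: 0.0
clock: 11.62
position: [0.4398, -0.1814, 0.1104]
tool_rot: [3.141, 0.0, 1.909]
force: [5.1, 3.2, 4.1]
grip_width: 0.0084
finger_force: 29.9
```

The width is 8.4 mm on a 10 mm bar with an upward force, so the grip may be at the very tips. I'll reopen, go 8 mm lower and regrip.

```bash

python3 -m creep '[[0,0.01,0,0,0.4],[0,0.01,0,0,0.4],[0,0.01,0.08,0,0.4],[0,0.01,0.13,0,0.4],[0,0.01,0.13,0,0.4]]' |egrep 'pos|force'
python3 -m creep '[[0,0,0,0,0],[0,0,0,0,0],[0,0,0,0,0],[0,0,0,0,0],[0,0,0,0,0]]' 30
python3 -c "
from h import *
im=grab_frame('scene')[110:170,180:260]
cv2.imwrite('pics/f2.png',cv2.resize(im,None,fx=9,fy=9,interpolation=2))"
```

```text
position: [0.4397, -0.1813, 0.1021]
force: [0.3, 0.1, -0.9]
finger_force: 0.0
clock: 12.88
position: [0.4399, -0.1814, 0.1024]
tool_rot: [-3.142, 0.0, 1.909]
force: [-1.8, -0.5, 4.3]
grip_width: 0.0086
finger_force: 29.3
```

View pics/f2.png

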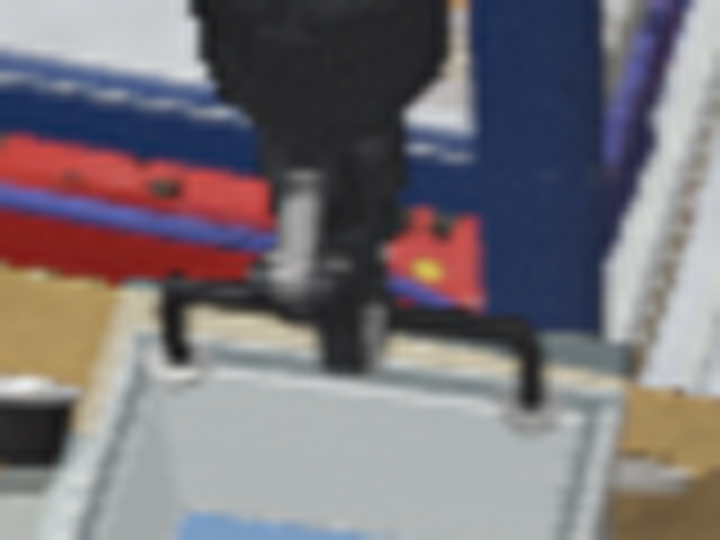

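The fingers straddle the bar mid-span: bar at (345,310), fingertip below it at (345,370). The grip is sound, so I'll firm it up and begin a slow lift along the lid's arc.

```bash

python3 -m creep '[[0,0,0,0,0],[0,0,0,0,0],[0,0.005,-0.02,0,0],[0,0.01,-0.04,0,0],[0,0.01,-0.04,0,0]]' 70
```

```text
clock: 13.55
position: [0.4404, -0.1812, 0.1046]
tool_rot: [-3.141, 0.0, 1.909]
force: [1.5, -3.6, -12.4]
grip_width: 0.0075
finger_force: 69.8
```

```bash

python3 -m creep '[[0,0.007,-0.02,0,0],[0,0.014,-0.046,0,0],[0,0.014,-0.046,0,0]]'
```

```text
clock: 13.92
position: [0.4413, -0.1809, 0.1078]
tool_rot: [3.142, 0.0, 1.909]
force: [-1.9, -2.0, -3.8]
grip_width: 0.0072
finger_force: 70.4
```

The seal broke cleanly: the load fell from 12 N to 4 N. Continuing along the arc to about 0.12 rad.

```bash

python3 -m creep '[[0,0.022,-0.06,0,0],[0,0.045,-0.13,0,0],[0,0.07,-0.19,0,0],[0,0.09,-0.25,0,0],[0,0.09,-0.25,0,0]]'
python3 -m creep '[[0,0,0,0,0],[0,0,0,0,0],[0,0,0,0,0],[0,0,0,0,0]]'
python3 - <<'E'
from h import *
p=np.load("p.npy");d=silhouettes("scene","lid")[:1];t=silhouettes("scene","bar")[:1]
def rot(th,P):
    P=np.array(P,float)-[.104,0,.096];c,s=np.cos(th),np.sin(th)
    return c2w(p,np.c_[c*P[:,0]+s*P[:,2],P[:,1],-s*P[:,0]+c*P[:,2]]+[.104,0,.096])
im=grab_frame("scene");cv2.imwrite("pics/g.png",im)
g=im[125:160,190:250].astype(int).sum(2)
for th in(0,.06,.12,.18): print(th,proj("scene",rot(th,[[-.068,.055,.143],[-.068,-.055,.143],[-.104,.085,.1075]])).round(1).tolist())
dark=(g<110);ys,xs=np.nonzero(dark)
for x in(6,8,10,12,14,42,44,46,48,50,52): 
    c=np.nonzero(dark[:,x])[0];print(x+190,(c+125).tolist())
go([.4396,-.1819,.11])
E
```

```text
clock: 14.55
position: [0.4462, -0.1791, 0.1228]
tool_rot: [-3.141, -0.0, 1.909]
force: [-2.9, -4.8, -5.0]
grip_width: 0.0075
finger_force: 70.5
clock: 15.05
position: [0.4462, -0.1791, 0.1226]
tool_rot: [-3.141, -0.0, 1.909]
force: [-2.5, -3.8, -4.8]
grip_width: 0.0078
finger_force: 70.5
0 [[237.9, 146.0], [199.7, 141.4], [250.6, 146.6]]
0.06 [[237.6, 144.3], [199.0, 139.7], [250.5, 143.9]]
0.12 [[237.3, 142.8], [198.3, 138.2], [250.4, 141.4]]
0.18 [[236.9, 141.4], [197.5, 136.8], [250.3, 139.0]]
196 []
198 [140, 141, 142, 143, 144, 145]
200 []
202 []
204 []
232 []
234 []
236 []
238 [149]
240 []
242 []
t 15.2 pos [ 0.4461 -0.1791  0.1226] units [-0.007 -0.118  0.21 ] twist -0.02 F [-3.7 -3.8 -6. ] grip [8.00e-03 7.05e+01]
```

```bash
python3 - <<'E'
from h import *
a=cv2.resize(cv2.imread("pics/f2.png"),(80,60),interpolation=cv2.INTER_AREA);b=cv2.imread("pics/g.png")[110:170,180:260]
for (y0,y1,x0,x1) in((28,42,14,24),(32,46,50,64)):
    r=cv2.matchTemplate(b[18:50],a[y0:y1,x0:x1],cv2.TM_CCOEFF_NORMED);_,m,_,l=cv2.minMaxLoc(r);print("shift",l[0]-x0,l[1]+18-y0,round(m,2))
for n in("blower","weight_1kg"):
    print(n,[(round(d["p"],2),(np.array(d["extent"])*[512,384,512,384]).round()) for d in search_frame("scene",n)[:1]])
go([.4396,-.1819,.11])
E
```

```text
shift -1 -3 0.75
shift -1 -3 0.79
blower [(0.77, array([264., 166., 277., 187.]))]
weight_1kg [(0.53, array([136., 173., 158., 195.]))]
t 15.3 pos [ 0.4462 -0.1791  0.1226] units [-0.008 -0.119  0.211] twist -0.02 F [-3.1 -4.  -4.2] grip [7.00e-03 7.05e+01]
```

The bar's image moved by (-1,-3) px, which matches about 0.12 rad. The weight is still where it was. Handing in.

```bash
python3 -c "
from h import *
print(bot.job_done())"
```

```text
the job is handed in; nothing more can be done
None
```

I pressed the relief valve to its stop and it sprang back, the lid came free of its seal without flying open, and the job is handed in with the gripper holding the bar at about 0.12 rad (front edge about 25 mm up). I never saw the gauge needle after venting because the arm blocked the view, so I take the vacuum as gone because the seal broke at about 12 N; of the four bystanders, I re-checked only the blower and the weight.

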